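# Find the full tack tin and slide it into its dock

## Task

Three identical closed tack tins stand on the frame-stretching table; only one is still full. Nudge them to feel which one is heavy, then slide that one into the wooden dock, gently, until it rests fully home against the back wall. Leave the two light tins standing on the table clear of the dock, tip no tin, and do not disturb the clipper, the tape roll or the jar.

Things in the scene. Friction and masses are not known exactly. Their poses are not given: they have to be found in the camera images.
- tin_a: one of three closed tins that look alike: round, blue, copper band, flat steel lid, 90 mm diameter (too wide to grasp), 62 mm high; origin at the centre of its underside. Any one of the three is full, 0.8 to 0.95 kg; the other two are nearly empty, 0.17 kg. Pushed slowly below its lid it slides on the table without tipping; steady sliding takes about 2 to 6 N if full, under 1 N if empty
- tin_b: one of three closed tins that look alike: round, blue, copper band, flat steel lid, 90 mm diameter (too wide to grasp), 62 mm high; origin at the centre of its underside. Any one of the three is full, 0.8 to 0.95 kg; the other two are nearly empty, 0.17 kg. Pushed slowly below its lid it slides on the table without tipping; steady sliding takes about 2 to 6 N if full, under 1 N if empty
- tin_c: one of three closed tins that look alike: round, blue, copper band, flat steel lid, 90 mm diameter (too wide to grasp), 62 mm high; origin at the centre of its underside. Any one of the three is full, 0.8 to 0.95 kg; the other two are nearly empty, 0.17 kg. Pushed slowly below its lid it slides on the table without tipping; steady sliding takes about 2 to 6 N if full, under 1 N if empty
- dock: low U-shaped wooden tin holder fixed to the table, no floor: the tin slides in on the table. Walls 36 mm high, 14 mm thick, inner width 102 mm. Its x axis points inwards, from the open mouth to the back wall (inner face at x = +45 mm). Origin on the table, where the axis of a fully home tin stands
- dock_seat (a point): same point and axes as the dock's origin. The dock's side walls run straight from the back wall to x = -30 mm, then flare out to a mouth about 126 mm wide inside, 152 mm outside, at x = -54 mm
- table: the fixed white table top, at height 0
- clipper: rug clipper lying on the table, blue, red and copper barrel with a black head, about 190 mm long along its x, 47 mm wide and high; origin under its middle. Bystander
- tape: brown tape roll lying flat, 100 mm diameter, 25 mm high, origin under its centre. Bystander
- jar: small white jar, 60 mm diameter, 75 mm high, origin under its centre. Bystander

How it is judged:
By the outcome, as a careful person would: the job done as asked, in the order asked, and still so for the second after the job is handed in, with the robot touching nothing.
It also fails if it takes over 72 s, if anything falls off the work surface, if the arm or the gripper's body presses on something with over 40 N, if the wrist force passes 120 N, or if a joint passes its speed limit or range.

## Robot

A 7-joint arm with a two-finger parallel gripper is mounted at the origin on the work surface. World frame = base frame: x ahead of the robot, y to its left, z up, the work surface at z = 0. Lengths are in m, angles in rad, forces in N, time in s.
With the tool pointing down it reaches from about 0.375 to 0.925 m from the base axis. Payload 3.1 kg.
Tool frame: the origin (TCP) lies at the very end of the fingers, on their centre line; the grasp point (between the pads) lies 19 mm behind it; z points along the fingers, y is the line along which they close (so a half turn about z gives the same grasp; the last joint's range is limited). The gripper opens to 85 mm and grips with 20 to 120 N. Pads are 22 mm wide; open, the fingers measure 114 mm over their backs; the gripper's body (76 mm by 85 mm) begins 54 mm behind the grasp point. The pads swing forward as they close: fully open they stand 13 mm farther back than shut.
Start: joints at [-1.348, 0.383, 0.044, 1.598, -0.018, 1.161, -0.05], TCP at [0.205, 0.617, 0.231] pointing down, gripper open.
Joint ranges: [-2.61, 2.61], [-0.41, 2.15], [-1.48, 1.57], [0, 2.5], [-1.57, 4.71], [0.05, 1.97], [-2.85, 2.85]. Speed limits (rad/s): [2.79, 2.79, 3.14, 3.14, 3.14, 3.14, 3.14].

## Interface

Orientations are given as a unit quaternion [w, x, y, z].
In Python, from workcell import telemetry, imaging, close_job gives the robot as it stands.
- The arm moves only by the tool send_rows, never from a script. Its argument "rows" is a list of rows, each an object of numbers: "grip": the finger opening in mm, from 0 to 85.4; "x", "y", "z": the shift along the tool's x, y, z in mm; "rx", "ry", "rz": the turn, a rotation vector about the tool's x, y, z in rad. In form: [{"grip": .., "x": .., "y": .., "z": .., "rx": .., "ry": .., "rz": ..}, ...]. A call has 1 to 12 rows; each row shifts and turns the commanded pose from where the row before left it, along the tool's axes as they then stand; what a row does not reach is not made up. A row lasts 1/8 s, in which the tool goes at most 62.5 mm and 10.7 degrees, less where a joint would pass 70% of its speed; a pose out of reach is approached as far as the arm can. A call with a gripper value outside its range is refused whole. The fingers move at their own pace and stop on an object; the grip force is fixed at half the most. Time passes only in rows, so rows that do not move let the fingers close. It gives the time, the measured TCP pose, the force, the opening and the grip force at its end, in the units of the state.
- telemetry.observe(): the state, without advancing time (a new reading comes with each control period).
- imaging.get_image(name): name is "side" or "top" or "wrist"; returns a dict with "image" (420x560x3 uint8, red, green, blue), "range_z" (420x560 float32, m along the optical axis (not along the pixel's ray), 0 where there is no reading), "fx", "fy", "cx", "cy" (pixels), "R" (3x3) and "t" (3): a world point X has camera coordinates R X + t. Camera axes: x right, y down, z forward; pixel columns grow to the right and rows downward; lengths in m; the calibration is good to about 2 mm. A picture is of the moment at which its call begins.
- close_job(): hands the job in; it is judged then, once.
Trained networks look in a picture, given as the dict that the camera call returned (one of the last four; its "shot" number tells which), for a name from the list of things; names that differ only in an ending like _2 or _b are one class to them, and where a whole thing is asked for, a point or a joint stands for the part that bears it (a point fixed in the world has none). Each returns a list of dicts, best first, with "confidence" (0 to 1); they miss things now and then, are a little off and sometimes report something else, mostly with a low value. They report only what shows in the picture. A call takes as long as a camera call.
- imaging.boxes_of(picture, query): "xy" ([column, row] in pixels, amid what is visible of it).
- imaging.cut_out(picture, query): "mask" (420x560 bool, what is visible of it) and "xy" ([column, row] in pixels, amid what is visible of it).
- imaging.tip_of(picture, query): "xy" ([column, row] in pixels: a listed point, or the origin of a listed thing).
The state is a dict: "time_s": time; "joint_positions": joint angles; "joint_velocities": joint speeds; "joint_efforts": joint torques, N m; "eef_pos": TCP position; "ee_rot": TCP orientation; "wrist_force": force on the tool from outside, world axes, zero at the start; "ft_torque": the same for the moment, N m; "width": opening from 0.0 (shut) to 1.0 (fully open); "gripper_force": force on a finger pad.
Only numpy, scipy, OpenCV 4.12 (cv2) and the standard library are available. Lean on these libraries where they do the work, as an engineer would, in place of code of your own. Each camera call takes 0.05 s, during which the arm holds its last target. There are 200 camera calls.

## Working session

There is one attempt and no reset: what is moved stays moved. The work goes in short steps, Python scripts to look and compute and a tool call to move; the robot and the scene stay as the last step left them, time stands still between calls to the robot, and variables do not carry over. Pictures are saved under pics/ and viewed, at most 10 in all, crops included, and the job is handed in when it is done.

Besides the shell and the picture viewer there is one more tool, called after "Request:" by a JSON object that holds its "method" and its "body". send_rows: Moves the arm, as the interface text tells. Its arguments: {"type":"object","properties":{"rows":{"type":"array","items":{"type":"object","properties":{"grip":{"type":"number"},"x":{"type":"number"},"y":{"type":"number"},"z":{"type":"number"},"rx":{"type":"number"},"ry":{"type":"number"},"rz":{"type":"number"}}}}},"required":["rows"]}

```bash
mkdir -p pics; ls
cat > h.py <<'E'
import numpy as np, cv2
from workcell import telemetry, imaging, close_job
def shot(n,save=None):
    p=imaging.get_image(n)
    if save: cv2.imwrite('pics/'+save,p['image'][:,:,::-1])
    return p
def pts(p,m=None):
    z=p['range_z']; ok=z>0
    if m is not None: ok=ok&m
    v,u=np.nonzero(ok); d=z[v,u]
    c=np.stack([(u-p['cx'])/p['fx']*d,(v-p['cy'])/p['fy']*d,d],1)
    return (c-np.array(p['t']))@np.array(p['R'])
def ray(p,xy,h):
    R=np.array(p['R']);o=-R.T@np.array(p['t'])
    d=R.T@np.array([(xy[0]-p['cx'])/p['fx'],(xy[1]-p['cy'])/p['fy'],1])
    return o+d*(h-o[2])/d[2]
def pix(p,X):
    c=np.array(p['R'])@X+np.array(p['t']); return c[0]/c[2]*p['fx']+p['cx'],c[1]/c[2]*p['fy']+p['cy']
E
python3 - <<'E'
from h import *
np.set_printoptions(precision=4,suppress=True)
s=telemetry.observe();print(s)
for n in ('top','side'):
    p=shot(n,n+'0.png')
    for q in ('tin_a','dock','clipper','tape','jar'):
        for r in imaging.cut_out(p,q):
            if r['confidence']<.3: continue
            P=pts(p,r['mask']); zt=np.percentile(P[:,2],97) if len(P) else 0
            T=P[abs(P[:,2]-zt)<.006]
            print(n,q,round(r['confidence'],2),np.round(r['xy']),len(P),'top z',zt,'ctr',(T.min(0)+T.max(0))/2,T.max(0)-T.min(0))
    for r in imaging.tip_of(p,'dock_seat')[:2]: print(n,'seat',r['confidence'],r['xy'],ray(p,r['xy'],0))
E
```

```text
pics
{'time_s': 0.0, 'joint_positions': array([-1.3478,  0.3838,  0.0438,  1.5996, -0.0179,  1.1612, -0.0499]), 'joint_velocities': array([ 0.0011, -0.0008, -0.0001,  0.0001, -0.0012,  0.0012,  0.0002]), 'joint_efforts': array([  0.0001, -43.3455,   1.0244, -24.951 ,   0.0105,   0.0112,
         0.    ]), 'eef_pos': array([0.2047, 0.6159, 0.2299]), 'ee_rot': array([-0.0001,  0.1597,  0.9872, -0.0013]), 'wrist_force': array([0.6141, 0.2265, 0.6991]), 'ft_torque': array([-0.0224,  0.0347,  0.0428]), 'gripper_force': 0.0, 'width': 1.0009414987436287}
top tin_a 0.84 [209. 233.] 958 top z 0.0668423567735532 ctr [0.4446 0.1873 0.0647] [0.0865 0.089  0.0078]
top tin_a 0.76 [286. 239.] 884 top z 0.06680294935876425 ctr [ 0.4334 -0.0194  0.0657] [0.0864 0.0868 0.0097]
top tin_a 0.69 [341. 238.] 957 top z 0.06666783782763452 ctr [ 0.4377 -0.1737  0.0648] [0.0865 0.0873 0.0083]
top dock 0.58 [297. 136.] 732 top z 0.04004876487287101 ctr [ 0.6923 -0.0556  0.0378] [0.1213 0.1449 0.0073]
top clipper 0.97 [124. 182.] 1038 top z 0.0485002289196578 ctr [0.5691 0.4382 0.0477] [0.1398 0.0515 0.0103]
to
[... 388 characters left out ...]
4345 -0.1787  0.0647] [0.0873 0.0851 0.0098]
side tin_a 0.59 [224. 201.] 902 top z 0.06568634557072296 ctr [0.4422 0.1847 0.0639] [0.0895 0.0907 0.0083]
side dock 0.77 [347. 193.] 849 top z 0.03910512299384464 ctr [ 0.6921 -0.0599  0.0385] [0.1244 0.1489 0.0108]
side clipper 0.75 [207. 140.] 659 top z 0.046245349671043955 ctr [0.568  0.4362 0.0456] [0.1414 0.0497 0.0105]
side tape 0.77 [420. 288.] 691 top z 0.02880716673863449 ctr [ 0.5795 -0.4234  0.0275] [0.0998 0.0962 0.0093]
side jar 0.55 [155. 171.] 479 top z 0.0767593623006312 ctr [0.3646 0.4206 0.0756] [0.0546 0.0562 0.0098]
side seat 0.91 [336.4, 203.2] [ 0.6941 -0.0476  0.    ]
side seat 0.52 [340.4, 203.1] [ 0.7032 -0.0561  0.    ]
```

View pics/top0.png

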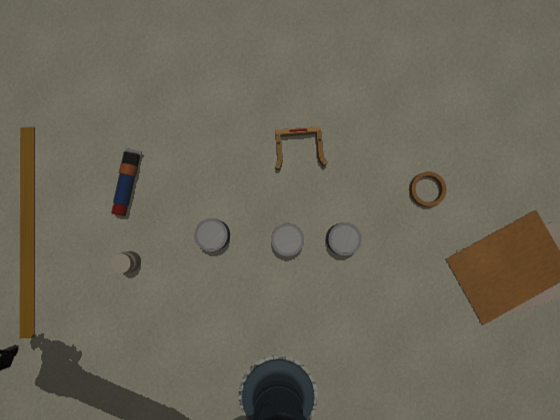

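View pics/side0.png

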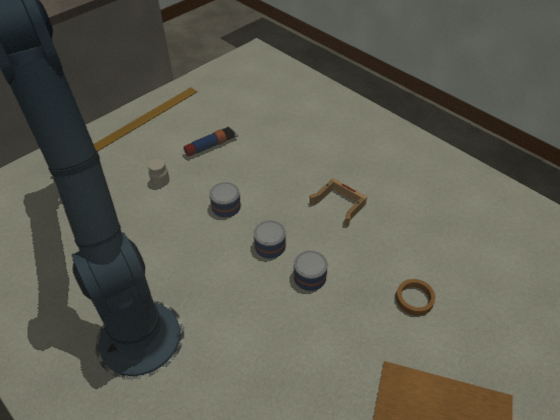

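Run:
```python
from h import *
# height map of dock from both views; template fit
def inside(a,b,s=0):
    pass
from scipy.optimize import minimize
for n in ('top','side'):
    p=shot(n); P=pts(p)
    k=(abs(P[:,0]-.70)<.11)&(abs(P[:,1]+.055)<.12)&(P[:,2]>.030)&(P[:,2]<.048); Q=P[k][:,:2]
    # U outline as polygon; cost = mean distance outside of polygon + penalty for uncovered polygon
    poly=np.array([[59,65],[-30,65],[-54,76],[-54,63],[-30,51],[45,51],[45,-51],[-30,-51],[-54,-63],[-54,-76],[-30,-65],[59,-65]],np.float32)
    g=np.stack(np.meshgrid(np.arange(-60,65,3),np.arange(-80,81,3)),-1).reshape(-1,2)
    G=np.array([v for v in g if cv2.pointPolygonTest(poly,(float(v[0]),float(v[1])),False)>0])/1000
    from scipy.spatial import cKDTree
    tq=cKDTree(Q);tg=cKDTree(G)
    def cost(w):
        c,s=np.cos(w[2]),np.sin(w[2]);R=np.array([[c,-s],[s,c]])
        a=tg.query((Q-w[:2])@R)[0];b=tq.query(G@R.T+w[:2])[0]
        return np.minimum(a,.01).mean()+np.minimum(b,.01).mean()
    best=min((minimize(cost,[.695,-.055,a],method='Nelder-Mead',options=dict(initial_simplex=[[.695,-.055,a],[.71,-.055,a],[.695,-.04,a],[.695,-.055,a+.15]])) for a in np.arange(-.6,.61,.3)),key=lambda r:r.fun)
    print(n,len(Q),best.x,best.fun)
```

```text
top 588 [ 0.6896454  -0.05296586  0.08062567] 0.0024119274797396893
side 415 [ 0.68795223 -0.05567281  0.08337232] 0.003078636829814201
```

The three tins sit near top-image pixels (212,235), (287,240) and (344,239). The dock is at (300,140) with its mouth facing the robot, and the bystanders are well off to the sides. Both views put the dock at (0.689, -0.054) with yaw 0.08.

Request:
{"method": "send_rows", "body": {"rows": [{"grip": 60, "rz": -0.16}, {"grip": 60, "rz": -0.16}, {"grip": 60, "x": -21, "y": -54}, {"grip": 60, "x": -21, "y": -54}, {"grip": 60, "x": -21, "y": -54}, {"grip": 60, "x": -21, "y": -54}, {"grip": 60, "x": -21, "y": -54}, {"grip": 60, "x": -21, "y": -54}, {"grip": 60, "x": -21, "y": -54}, {"grip": 60, "x": -21, "y": -54}]}}

```text
$.rows[0]: bad value
```

Request:
{"method": "send_rows", "body": {"rows": [{"grip": 60, "z": 50}, {"grip": 60, "z": 50}, {"grip": 60, "z": 50}, {"grip": 60, "z": 30}, {"grip": 60, "z": 30}, {"grip": 60}, {"grip": 60}]}}

```text
$.rows[0]: bad value
```

Request:
{"method": "send_rows", "body": {"rows": [{"grip": 60, "x": 0, "y": 0, "z": 0, "rx": 0, "ry": 0, "rz": -0.16}, {"grip": 60, "x": 0, "y": 0, "z": 0, "rx": 0, "ry": 0, "rz": -0.16}, {"grip": 60, "x": -21, "y": -54, "z": 0, "rx": 0, "ry": 0, "rz": 0}, {"grip": 60, "x": -21, "y": -54, "z": 0, "rx": 0, "ry": 0, "rz": 0}, {"grip": 60, "x": -21, "y": -54, "z": 0, "rx": 0, "ry": 0, "rz": 0}, {"grip": 60, "x": -21, "y": -54, "z": 0, "rx": 0, "ry": 0, "rz": 0}, {"grip": 60, "x": -21, "y": -54, "z": 0, "rx": 0, "ry": 0, "rz": 0}, {"grip": 60, "x": -21, "y": -54, "z": 0, "rx": 0, "ry": 0, "rz": 0}, {"grip": 60, "x": -21, "y": -54, "z": 0, "rx": 0, "ry": 0, "rz": 0}, {"grip": 60, "x": -21, "y": -54, "z": 0, "rx": 0, "ry": 0, "rz": 0}, {"grip": 60, "x": 0, "y": 0, "z": 0, "rx": 0, "ry": 0, "rz": 0}, {"grip": 60, "x": 0, "y": 0, "z": 0, "rx": 0, "ry": 0, "rz": 0}]}}

```text
time_s: 2.3
eef_pos: [0.3726, 0.1852, 0.2316]
ee_rot: [0.0, 0.001, 1.0, 0.001]
wrist_force: [0.3, -0.2, -0.4]
width: 0.7
gripper_force: 0.0
```

Request:
{"method": "send_rows", "body": {"rows": [{"grip": 60, "x": 0, "y": 0, "z": 50, "rx": 0, "ry": 0, "rz": 0}, {"grip": 60, "x": 0, "y": 0, "z": 50, "rx": 0, "ry": 0, "rz": 0}, {"grip": 60, "x": 0, "y": 0, "z": 50, "rx": 0, "ry": 0, "rz": 0}, {"grip": 60, "x": 0, "y": 0, "z": 40, "rx": 0, "ry": 0, "rz": 0}, {"grip": 60, "x": 0, "y": 0, "z": 22, "rx": 0, "ry": 0, "rz": 0}, {"grip": 60, "x": 0, "y": 0, "z": 0, "rx": 0, "ry": 0, "rz": 0}, {"grip": 60, "x": 0, "y": 0, "z": 0, "rx": 0, "ry": 0, "rz": 0}, {"grip": 60, "x": 0, "y": 0, "z": 0, "rx": 0, "ry": 0, "rz": 0}]}}

```text
time_s: 3.3
eef_pos: [0.3736, 0.186, 0.0204]
ee_rot: [0.001, -0.0, 1.0, 0.001]
wrist_force: [0.4, -0.6, 0.7]
width: 0.7
gripper_force: 0.0
```

Run:
```python
from h import *
for n in ('side',):
    p=shot(n); im=p['image'][120:360,120:440]; cv2.imwrite('pics/s1.png',cv2.resize(im,(800,600))[:,:,::-1])
print(telemetry.observe()['wrist_force'],telemetry.observe()['eef_pos'])
```

```text
[-0.24315488 -0.04246966 -0.56097476] [0.3735425  0.18574199 0.02040489]
```

View pics/s1.png

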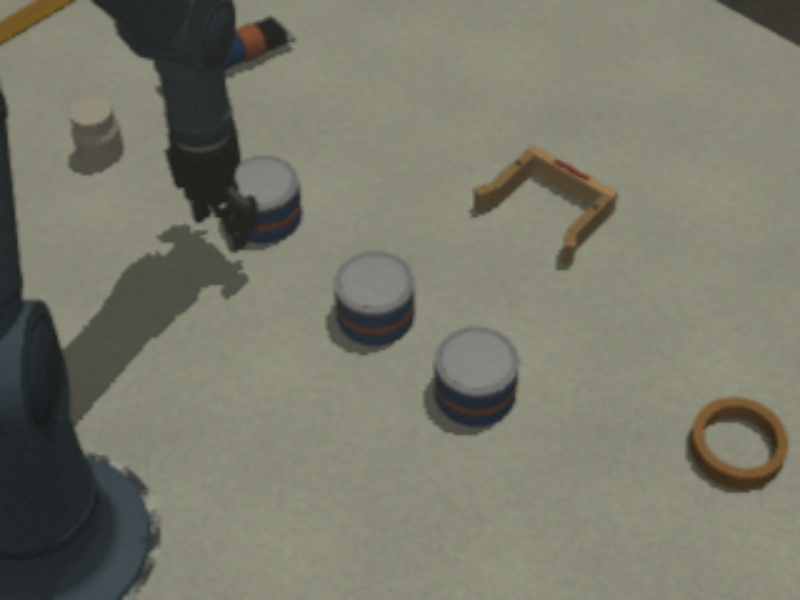

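The open fingers stand low just behind the left tin (crop pixel about (240,225)). I'll nudge it now.

Request:
{"method": "send_rows", "body": {"rows": [{"grip": 60, "x": -5, "y": 0, "z": 0, "rx": 0, "ry": 0, "rz": 0}, {"grip": 60, "x": -5, "y": 0, "z": 0, "rx": 0, "ry": 0, "rz": 0}, {"grip": 60, "x": -5, "y": 0, "z": 0, "rx": 0, "ry": 0, "rz": 0}, {"grip": 60, "x": -4, "y": 0, "z": 0, "rx": 0, "ry": 0, "rz": 0}, {"grip": 60, "x": -4, "y": 0, "z": 0, "rx": 0, "ry": 0, "rz": 0}, {"grip": 60, "x": -4, "y": 0, "z": 0, "rx": 0, "ry": 0, "rz": 0}, {"grip": 60, "x": -4, "y": 0, "z": 0, "rx": 0, "ry": 0, "rz": 0}, {"grip": 60, "x": -4, "y": 0, "z": 0, "rx": 0, "ry": 0, "rz": 0}]}}

```text
time_s: 4.35
eef_pos: [0.4054, 0.1852, 0.0187]
ee_rot: [-0.002, -0.001, 1.0, -0.0]
wrist_force: [-5.0, 1.2, 1.1]
width: 0.7
gripper_force: 2.3
```

Request:
{"method": "send_rows", "body": {"rows": [{"grip": 60, "x": -4, "y": 0, "z": 0, "rx": 0, "ry": 0, "rz": 0}]}}

```text
time_s: 4.47
eef_pos: [0.4094, 0.1846, 0.0186]
ee_rot: [-0.002, -0.0, 1.0, -0.001]
wrist_force: [-5.4, 0.1, 2.2]
width: 0.702
gripper_force: 2.4
```

Request:
{"method": "send_rows", "body": {"rows": [{"grip": 60, "x": -4, "y": 0, "z": 0, "rx": 0, "ry": 0, "rz": 0}]}}

```text
time_s: 4.6
eef_pos: [0.4133, 0.1842, 0.0186]
ee_rot: [-0.002, 0.0, 1.0, -0.001]
wrist_force: [-5.4, 0.7, 1.8]
width: 0.706
gripper_force: 2.6
```

Request:
{"method": "send_rows", "body": {"rows": [{"grip": 60, "x": -4, "y": 0, "z": 0, "rx": 0, "ry": 0, "rz": 0}]}}

```text
time_s: 4.72
eef_pos: [0.4171, 0.184, 0.0185]
ee_rot: [-0.003, 0.0, 1.0, -0.001]
wrist_force: [-5.7, -0.1, 2.7]
width: 0.704
gripper_force: 2.7
```

```bash
cat > look.py <<'E'
from h import *
np.set_printoptions(precision=4,suppress=True)
def tins(names=('top','side')):
  for n in names:
    p=shot(n)
    for r in imaging.cut_out(p,'tin_a'):
        if r['confidence']<.3: continue
        P=pts(p,r['mask']); T=P[(P[:,2]>.055)&(P[:,2]<.075)][:,:2]
        if len(T)<50: continue
        (c,rad)=cv2.minEnclosingCircle((T*1000).astype(np.float32)); print(n,round(r['confidence'],2),np.round(c,1),round(rad,1),'bbox ctr',(T.min(0)+T.max(0))/2*1000)
s=telemetry.observe();print(s['eef_pos'],s['ee_rot'],s['wrist_force'])
tins()
E
python3 look.py
```

```text
[0.4171 0.184  0.0185] [-0.0026  0.0003  1.     -0.0009] [-5.7282 -0.0946  2.7151]
top 0.88 [433.4 -19.3] 44.6 bbox ctr [433.3611 -19.3536]
top 0.66 [463.4 182.8] 44.1 bbox ctr [469.1869 180.0238]
top 0.62 [ 436.8 -174.2] 45.0 bbox ctr [ 437.7258 -173.7769]
side 0.65 [ 434.9 -176.6] 47.7 bbox ctr [ 436.77   -176.1019]
side 0.65 [461.8 181.5] 46.1 bbox ctr [461.0595 176.8906]
side 0.64 [433.6 -21.6] 46.3 bbox ctr [433.5475 -22.3751]
```

Tin A resists steadily at about 5.5 N, so it's the full one. I'll push it on in +x, then go round it and push it across to in front of the dock.

Request:
{"method": "send_rows", "body": {"rows": [{"grip": 60, "x": -5, "y": 0, "z": 0, "rx": 0, "ry": 0, "rz": 0}, {"grip": 60, "x": -6, "y": 0, "z": 0, "rx": 0, "ry": 0, "rz": 0}, {"grip": 60, "x": -6, "y": 0, "z": 0, "rx": 0, "ry": 0, "rz": 0}, {"grip": 60, "x": -6, "y": 0, "z": 0, "rx": 0, "ry": 0, "rz": 0}, {"grip": 60, "x": -6, "y": 0, "z": 0, "rx": 0, "ry": 0, "rz": 0}, {"grip": 60, "x": -6, "y": 0, "z": 0, "rx": 0, "ry": 0, "rz": 0}, {"grip": 60, "x": -6, "y": 0, "z": 0, "rx": 0, "ry": 0, "rz": 0}, {"grip": 60, "x": -6, "y": 0, "z": 0, "rx": 0, "ry": 0, "rz": 0}, {"grip": 60, "x": -6, "y": 0, "z": 0, "rx": 0, "ry": 0, "rz": 0}, {"grip": 60, "x": -6, "y": 0, "z": 0, "rx": 0, "ry": 0, "rz": 0}, {"grip": 60, "x": -6, "y": 0, "z": 0, "rx": 0, "ry": 0, "rz": 0}, {"grip": 60, "x": -6, "y": 0, "z": 0, "rx": 0, "ry": 0, "rz": 0}]}}

```text
time_s: 6.42
eef_pos: [0.491, 0.1847, 0.0193]
ee_rot: [-0.0, 0.0, 1.0, -0.0]
wrist_force: [-3.4, -0.3, -2.1]
width: 0.707
gripper_force: 1.9
```

Request:
{"method": "send_rows", "body": {"rows": [{"grip": 60, "x": -6, "y": 0, "z": 0, "rx": 0, "ry": 0, "rz": 0}, {"grip": 60, "x": -6, "y": 0, "z": 0, "rx": 0, "ry": 0, "rz": 0}, {"grip": 60, "x": -6, "y": 0, "z": 0, "rx": 0, "ry": 0, "rz": 0}, {"grip": 60, "x": -6, "y": 0, "z": 0, "rx": 0, "ry": 0, "rz": 0}, {"grip": 60, "x": -6, "y": 0, "z": 0, "rx": 0, "ry": 0, "rz": 0}, {"grip": 60, "x": -3, "y": 0, "z": 0, "rx": 0, "ry": 0, "rz": 0}, {"grip": 60, "x": 12, "y": 0, "z": 0, "rx": 0, "ry": 0, "rz": 0}, {"grip": 60, "x": 13, "y": 0, "z": 0, "rx": 0, "ry": 0, "rz": 0}, {"grip": 60, "x": 0, "y": 0, "z": 0, "rx": 0, "ry": 0, "rz": 0}]}}

```text
time_s: 7.55
eef_pos: [0.4974, 0.1849, 0.0195]
ee_rot: [-0.0, -0.0, 1.0, 0.0]
wrist_force: [-0.0, 1.1, -0.4]
width: 0.708
gripper_force: 0.0
```

```bash
python3 look.py
```

```text
[0.4974 0.1849 0.0195] [-0.0001 -0.0001  1.      0.0002] [-0.0224  1.0954 -0.4215]
top 0.97 [ 436.4 -174.5] 45.5 bbox ctr [ 437.8636 -173.7102]
top 0.64 [433.9 -19.4] 44.7 bbox ctr [433.4139 -19.3738]
top 0.62 [568.9 183.5] 44.0 bbox ctr [568.6299 179.8179]
side 0.79 [ 434.1 -175.5] 47.8 bbox ctr [ 435.6274 -177.6049]
side 0.79 [435.3 -22.4] 48.3 bbox ctr [433.2519 -21.9121]
side 0.66 [560.1 164.9] 64.2 bbox ctr [563.2319 172.038 ]
```

Request:
{"method": "send_rows", "body": {"rows": [{"grip": 60, "x": -1.1, "y": 12.4, "z": 0, "rx": 0, "ry": 0, "rz": 0.1745}, {"grip": 60, "x": -1.1, "y": 12.4, "z": 0, "rx": 0, "ry": 0, "rz": 0.1745}, {"grip": 60, "x": -1.1, "y": 12.4, "z": 0, "rx": 0, "ry": 0, "rz": 0.1745}, {"grip": 60, "x": -1.1, "y": 12.4, "z": 0, "rx": 0, "ry": 0, "rz": 0.1745}, {"grip": 60, "x": -1.1, "y": 12.4, "z": 0, "rx": 0, "ry": 0, "rz": 0.1745}, {"grip": 60, "x": -1.1, "y": 12.4, "z": 0, "rx": 0, "ry": 0, "rz": 0.1745}, {"grip": 60, "x": -1.1, "y": 12.4, "z": 0, "rx": 0, "ry": 0, "rz": 0.1745}, {"grip": 60, "x": -1.1, "y": 12.4, "z": 0, "rx": 0, "ry": 0, "rz": 0.1745}, {"grip": 60, "x": -1.1, "y": 12.4, "z": 0, "rx": 0, "ry": 0, "rz": 0.1745}, {"grip": 60, "x": 0, "y": 0, "z": 0, "rx": 0, "ry": 0, "rz": 0}, {"grip": 60, "x": 0, "y": 0, "z": 0, "rx": 0, "ry": 0, "rz": 0}]}}

```text
time_s: 9.12
eef_pos: [0.5697, 0.2558, 0.019]
ee_rot: [-0.0, 0.706, 0.708, -0.0]
wrist_force: [0.2, 0.0, 0.3]
width: 0.7
gripper_force: 0.0
```

```bash
python3 look.py
```

```text
[0.5697 0.2558 0.019 ] [-0.0001  0.7064  0.7078 -0.0004] [0.1794 0.0131 0.2559]
top 0.96 [ 437.5 -174.8] 45.2 bbox ctr [ 437.7353 -173.7539]
top 0.83 [432.5 -19.2] 44.2 bbox ctr [432.057 -19.424]
top 0.79 [568.6 184.8] 44.8 bbox ctr [568.4883 184.1072]
side 0.83 [432.2 -20.2] 48.6 bbox ctr [432.3674 -22.7151]
side 0.76 [ 436.8 -176.5] 47.2 bbox ctr [ 435.6307 -176.6021]
```

Request:
{"method": "send_rows", "body": {"rows": [{"grip": 60, "x": -8, "y": 0, "z": 0, "rx": 0, "ry": 0, "rz": 0}, {"grip": 60, "x": -8, "y": 0, "z": 0, "rx": 0, "ry": 0, "rz": 0}, {"grip": 60, "x": -4, "y": 0, "z": 0, "rx": 0, "ry": 0, "rz": 0}, {"grip": 60, "x": -4, "y": 0, "z": 0, "rx": 0, "ry": 0, "rz": 0}, {"grip": 60, "x": -4, "y": 0, "z": 0, "rx": 0, "ry": 0, "rz": 0}, {"grip": 60, "x": -5, "y": 0, "z": 0, "rx": 0, "ry": 0, "rz": 0}, {"grip": 60, "x": -6, "y": 0, "z": 0, "rx": 0, "ry": 0, "rz": 0}, {"grip": 60, "x": -7, "y": 0, "z": 0, "rx": 0, "ry": 0, "rz": 0}, {"grip": 60, "x": -7, "y": 0, "z": 0, "rx": 0, "ry": 0, "rz": 0}, {"grip": 60, "x": -7, "y": 0, "z": 0, "rx": 0, "ry": 0, "rz": 0}, {"grip": 60, "x": -7, "y": 0, "z": 0, "rx": 0, "ry": 0, "rz": 0}, {"grip": 60, "x": -7, "y": 0, "z": 0, "rx": 0, "ry": 0, "rz": 0}]}}

```text
time_s: 10.82
eef_pos: [0.5701, 0.1814, 0.0193]
ee_rot: [-0.0, 0.707, 0.707, -0.0]
wrist_force: [0.1, 4.0, -0.9]
width: 0.703
gripper_force: 1.9
```

Request:
{"method": "send_rows", "body": {"rows": [{"grip": 60, "x": -7, "y": 0, "z": 0, "rx": 0, "ry": 0, "rz": 0}, {"grip": 60, "x": -7, "y": 0, "z": 0, "rx": 0, "ry": 0, "rz": 0}, {"grip": 60, "x": -7, "y": 0, "z": 0, "rx": 0, "ry": 0, "rz": 0}, {"grip": 60, "x": -7, "y": 0, "z": 0, "rx": 0, "ry": 0, "rz": 0}, {"grip": 60, "x": -7, "y": 0, "z": 0, "rx": 0, "ry": 0, "rz": 0}, {"grip": 60, "x": -7, "y": 0, "z": 0, "rx": 0, "ry": 0, "rz": 0}, {"grip": 60, "x": -7, "y": 0, "z": 0, "rx": 0, "ry": 0, "rz": 0}, {"grip": 60, "x": -7, "y": 0, "z": 0, "rx": 0, "ry": 0, "rz": 0}, {"grip": 60, "x": -7, "y": 0, "z": 0, "rx": 0, "ry": 0, "rz": 0}, {"grip": 60, "x": -7, "y": 0, "z": 0, "rx": 0, "ry": 0, "rz": 0}]}}

```text
time_s: 12.08
eef_pos: [0.57, 0.1115, 0.0192]
ee_rot: [-0.0, 0.707, 0.707, -0.0]
wrist_force: [0.2, 3.5, -0.9]
width: 0.701
gripper_force: 1.9
```

```bash
python3 look.py
```

```text
[0.57   0.1115 0.0192] [-0.0001  0.7073  0.7069 -0.0001] [ 0.152   3.5402 -0.9494]
top 0.97 [570.6  68.3] 44.8 bbox ctr [569.916   62.0483]
top 0.81 [ 436.9 -174.6] 44.9 bbox ctr [ 437.7651 -173.7534]
top 0.79 [434.  -19.4] 44.4 bbox ctr [433.5093 -19.4521]
side 0.94 [569.3  64.8] 46.8 bbox ctr [569.4719  63.8241]
side 0.77 [ 436.6 -176.6] 46.2 bbox ctr [ 436.1213 -176.6043]
side 0.75 [432.1 -19.4] 48.3 bbox ctr [431.8738 -20.9646]
```

Request:
{"method": "send_rows", "body": {"rows": [{"grip": 60, "x": -7, "y": 0, "z": 0, "rx": 0, "ry": 0, "rz": 0}, {"grip": 60, "x": -7, "y": 0, "z": 0, "rx": 0, "ry": 0, "rz": 0}, {"grip": 60, "x": -7, "y": 0, "z": 0, "rx": 0, "ry": 0, "rz": 0}, {"grip": 60, "x": -7, "y": 0, "z": 0, "rx": 0, "ry": 0, "rz": 0}, {"grip": 60, "x": -7, "y": 0, "z": 0, "rx": 0, "ry": 0, "rz": 0}, {"grip": 60, "x": -7, "y": 0, "z": 0, "rx": 0, "ry": 0, "rz": 0}, {"grip": 60, "x": -7, "y": 0, "z": 0, "rx": 0, "ry": 0, "rz": 0}, {"grip": 60, "x": -7, "y": 0, "z": 0, "rx": 0, "ry": 0, "rz": 0}, {"grip": 60, "x": -7, "y": 0, "z": 0, "rx": 0, "ry": 0, "rz": 0}, {"grip": 60, "x": -7, "y": 0, "z": 0, "rx": 0, "ry": 0, "rz": 0}]}}

```text
time_s: 13.52
eef_pos: [0.57, 0.0415, 0.0192]
ee_rot: [-0.0, 0.707, 0.707, -0.0]
wrist_force: [-0.1, 4.7, -0.7]
width: 0.702
gripper_force: 1.9
```

Request:
{"method": "send_rows", "body": {"rows": [{"grip": 60, "x": -7, "y": 0, "z": 0, "rx": 0, "ry": 0, "rz": 0}, {"grip": 60, "x": -7, "y": 0, "z": 0, "rx": 0, "ry": 0, "rz": 0}, {"grip": 60, "x": -7, "y": 0, "z": 0, "rx": 0, "ry": 0, "rz": 0}, {"grip": 60, "x": -7, "y": 0, "z": 0, "rx": 0, "ry": 0, "rz": 0}, {"grip": 60, "x": -7, "y": 0, "z": 0, "rx": 0, "ry": 0, "rz": 0}, {"grip": 60, "x": -7, "y": 0, "z": 0, "rx": 0, "ry": 0, "rz": 0}, {"grip": 60, "x": -7, "y": 0, "z": 0, "rx": 0, "ry": 0, "rz": 0}, {"grip": 60, "x": -6, "y": 0, "z": 0, "rx": 0, "ry": 0, "rz": 0}, {"grip": 60, "x": -4, "y": 0, "z": 0, "rx": 0, "ry": 0, "rz": 0}, {"grip": 60, "x": 12, "y": 0, "z": 0, "rx": 0, "ry": 0, "rz": 0}, {"grip": 60, "x": 13, "y": 0, "z": 0, "rx": 0, "ry": 0, "rz": 0}, {"grip": 60, "x": 0, "y": 0, "z": 0, "rx": 0, "ry": 0, "rz": 0}]}}

```text
time_s: 15.02
eef_pos: [0.5702, 0.0099, 0.0191]
ee_rot: [-0.0, 0.706, 0.708, 0.0]
wrist_force: [0.9, -0.2, -0.1]
width: 0.702
gripper_force: 0.0
```

```bash
python3 look.py; python3 -c "
from h import *
p=shot('top');cv2.imwrite('pics/t2.png',cv2.resize(p['image'][100:280,180:420],(800,600))[:,:,::-1])"
```

```text
[0.5702 0.0099 0.0191] [-0.0001  0.7061  0.7081  0.0001] [ 0.8863 -0.1817 -0.1412]
top 0.94 [570.4 -61.4] 45.1 bbox ctr [570.2194 -64.7352]
top 0.82 [ 437.2 -174.6] 44.8 bbox ctr [ 437.7575 -173.8484]
top 0.59 [432.8 -19.3] 44.3 bbox ctr [433.3887 -19.5124]
side 0.97 [432.2 -21.2] 46.8 bbox ctr [432.5673 -22.4777]
side 0.95 [ 435.8 -176.1] 46.6 bbox ctr [ 435.1458 -175.6887]
side 0.68 [566.1 -63.1] 48.0 bbox ctr [568.4498 -61.4537]
```

View pics/t2.png

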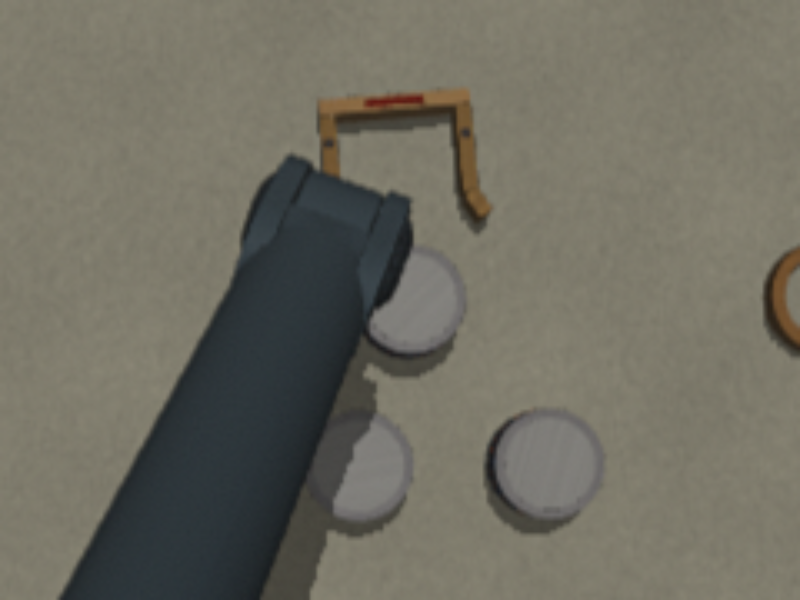

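Tin A stands in front of the dock mouth (crop pixel (415,300)), with the light tin B at (362,465). I'll lift over while going round, because B is close.

Request:
{"method": "send_rows", "body": {"rows": [{"grip": 50, "x": 0, "y": 0, "z": -40, "rx": 0, "ry": 0, "rz": 0}, {"grip": 50, "x": 0, "y": 0, "z": -40, "rx": 0, "ry": 0, "rz": 0}, {"grip": 50, "x": -1, "y": -12, "z": 0, "rx": 0, "ry": 0, "rz": -0.165}, {"grip": 50, "x": -1, "y": -12, "z": 0, "rx": 0, "ry": 0, "rz": -0.165}, {"grip": 50, "x": -1, "y": -12, "z": 0, "rx": 0, "ry": 0, "rz": -0.165}, {"grip": 50, "x": -1, "y": -12, "z": 0, "rx": 0, "ry": 0, "rz": -0.165}, {"grip": 50, "x": -1, "y": -12, "z": 0, "rx": 0, "ry": 0, "rz": -0.165}, {"grip": 50, "x": -1, "y": -12, "z": 0, "rx": 0, "ry": 0, "rz": -0.165}, {"grip": 50, "x": -1, "y": -12, "z": 0, "rx": 0, "ry": 0, "rz": -0.165}, {"grip": 50, "x": -1, "y": -12, "z": 0, "rx": 0, "ry": 0, "rz": -0.165}, {"grip": 50, "x": -1, "y": -12, "z": 0, "rx": 0, "ry": 0, "rz": -0.165}, {"grip": 50, "x": -1, "y": -12, "z": 0, "rx": 0, "ry": 0, "rz": -0.165}]}}

```text
time_s: 16.77
eef_pos: [0.4968, -0.0721, 0.0993]
ee_rot: [-0.0, -0.041, 0.999, -0.0]
wrist_force: [-0.3, 0.2, 0.4]
width: 0.586
gripper_force: 0.0
```

Request:
{"method": "send_rows", "body": {"rows": [{"grip": 50, "x": -6, "y": 0, "z": 0, "rx": 0, "ry": 0, "rz": 0}, {"grip": 50, "x": 0, "y": 0, "z": 0, "rx": 0, "ry": 0, "rz": 0}, {"grip": 50, "x": 0, "y": 0, "z": 0, "rx": 0, "ry": 0, "rz": 0}]}}

```text
time_s: 17.15
eef_pos: [0.5033, -0.0698, 0.0992]
ee_rot: [-0.0, -0.039, 0.999, 0.0]
wrist_force: [0.5, -0.3, 0.1]
width: 0.589
gripper_force: 0.0
```

```bash
cat look.py > look2.py
cat >> look2.py <<'E'
from scipy.optimize import minimize
from scipy.spatial import cKDTree
poly=np.array([[59,65],[-30,65],[-54,76],[-54,63],[-30,51],[45,51],[45,-51],[-30,-51],[-54,-63],[-54,-76],[-30,-65],[59,-65]],np.float32)
p=shot('wrist'); 
for r in imaging.tip_of(p,'dock_seat')[:1]: print('wrist seat',r,ray(p,r['xy'],0))
p=shot('side');P=pts(p)
r=imaging.cut_out(p,'dock')
for q in r[:1]:
    Q=pts(p,q['mask']);Q=Q[(Q[:,2]>.03)&(Q[:,2]<.045)]
    print('dock',q['confidence'],Q.min(0),Q.max(0))
cv2.imwrite('pics/s3.png',cv2.resize(p['image'][140:320,180:420],(800,600))[:,:,::-1])
E
python3 look2.py
```

```text
[ 0.5033 -0.0698  0.0992] [-0.0001 -0.0393  0.9992  0.    ] [ 0.4913 -0.284   0.1407]
top 0.76 [574.  -48.2] 40.7 bbox ctr [574.0462 -41.202 ]
top 0.66 [ 436.  -178.3] 42.7 bbox ctr [ 436.4374 -188.5006]
top 0.63 [433.7 -15.3] 43.8 bbox ctr [433.3577  -4.3533]
side 0.91 [434.2 -22.3] 46.7 bbox ctr [433.0719 -21.7931]
side 0.68 [ 435.1 -175.3] 46.3 bbox ctr [ 435.7225 -175.9352]
dock 0.63 [ 0.643 -0.132  0.03 ] [0.7509 0.0131 0.0431]
```

View pics/s3.png

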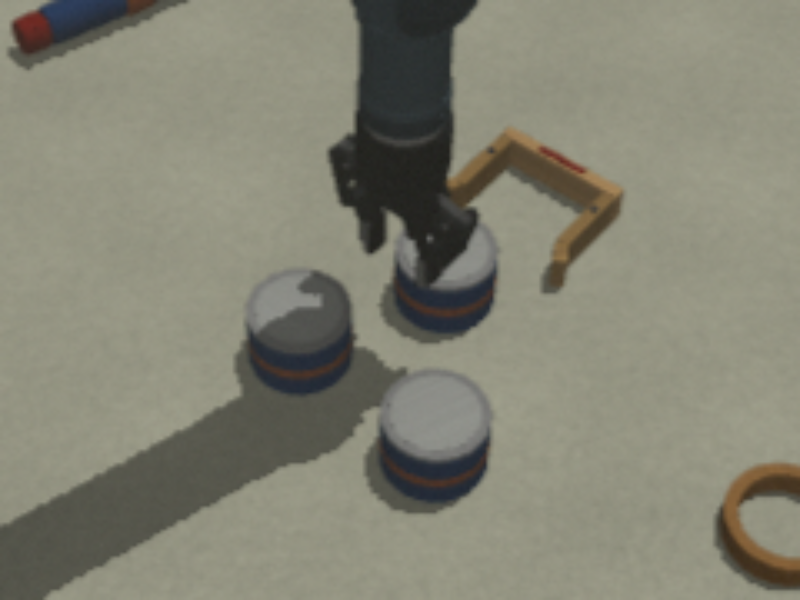

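The gripper is above and behind the tin, lined up with the dock axis. I'll lower it and push slowly.

Request:
{"method": "send_rows", "body": {"rows": [{"grip": 50, "x": 0, "y": 0, "z": 30, "rx": 0, "ry": 0, "rz": 0}, {"grip": 50, "x": 0, "y": 0, "z": 30, "rx": 0, "ry": 0, "rz": 0}, {"grip": 50, "x": 0, "y": 0, "z": 20, "rx": 0, "ry": 0, "rz": 0}, {"grip": 50, "x": 0, "y": 0, "z": 0, "rx": 0, "ry": 0, "rz": 0}, {"grip": 50, "x": -4, "y": 0, "z": 0, "rx": 0, "ry": 0, "rz": 0}, {"grip": 50, "x": -4, "y": 0, "z": 0, "rx": 0, "ry": 0, "rz": 0}, {"grip": 50, "x": -4, "y": 0, "z": 0, "rx": 0, "ry": 0, "rz": 0}, {"grip": 50, "x": -3, "y": 0, "z": 0, "rx": 0, "ry": 0, "rz": 0}, {"grip": 50, "x": -3, "y": 0, "z": 0, "rx": 0, "ry": 0, "rz": 0}, {"grip": 50, "x": -4, "y": 0, "z": 0, "rx": 0, "ry": 0, "rz": 0}, {"grip": 50, "x": -4, "y": 0, "z": 0, "rx": 0, "ry": 0, "rz": 0}, {"grip": 50, "x": -4, "y": 0, "z": 0, "rx": 0, "ry": 0, "rz": 0}]}}

```text
time_s: 19.05
eef_pos: [0.5289, -0.0671, 0.0183]
ee_rot: [-0.005, -0.04, 0.999, 0.001]
wrist_force: [-6.2, 1.7, 4.6]
width: 0.59
gripper_force: 3.4
```

Request:
{"method": "send_rows", "body": {"rows": [{"grip": 50, "x": -5, "y": 0, "z": 0, "rx": 0, "ry": 0, "rz": 0}, {"grip": 50, "x": -5, "y": 0, "z": 0, "rx": 0, "ry": 0, "rz": 0}, {"grip": 50, "x": -5, "y": 0, "z": 0, "rx": 0, "ry": 0, "rz": 0}, {"grip": 50, "x": -5, "y": 0, "z": 0, "rx": 0, "ry": 0, "rz": 0}, {"grip": 50, "x": -5, "y": 0, "z": 0, "rx": 0, "ry": 0, "rz": 0}, {"grip": 50, "x": -5, "y": 0, "z": 0, "rx": 0, "ry": 0, "rz": 0}, {"grip": 50, "x": -5, "y": 0, "z": 0, "rx": 0, "ry": 0, "rz": 0}, {"grip": 50, "x": -5, "y": 0, "z": 0, "rx": 0, "ry": 0, "rz": 0}]}}

```text
time_s: 20.05
eef_pos: [0.569, -0.0654, 0.0181]
ee_rot: [-0.004, -0.039, 0.999, 0.0]
wrist_force: [-6.1, -0.8, 3.0]
width: 0.583
gripper_force: 2.8
```

```bash
sed -i 's/s3.png/s4.png/' look2.py; python3 look2.py
```

```text
[ 0.569  -0.0654  0.0181] [-0.0041 -0.0389  0.9992  0.0004] [-6.088  -0.7854  2.9806]
top 0.77 [ 437.  -174.6] 44.9 bbox ctr [ 436.4543 -173.7344]
side 0.73 [ 434.1 -174.7] 47.8 bbox ctr [ 434.6807 -176.3632]
side 0.65 [434.3 -22.6] 47.2 bbox ctr [432.6739 -22.2447]
side 0.62 [616.9 -62.9] 46.5 bbox ctr [616.3856 -77.4983]
dock 0.85 [ 0.642  -0.1335  0.0301] [0.7548 0.0098 0.0434]
```

View pics/s4.png

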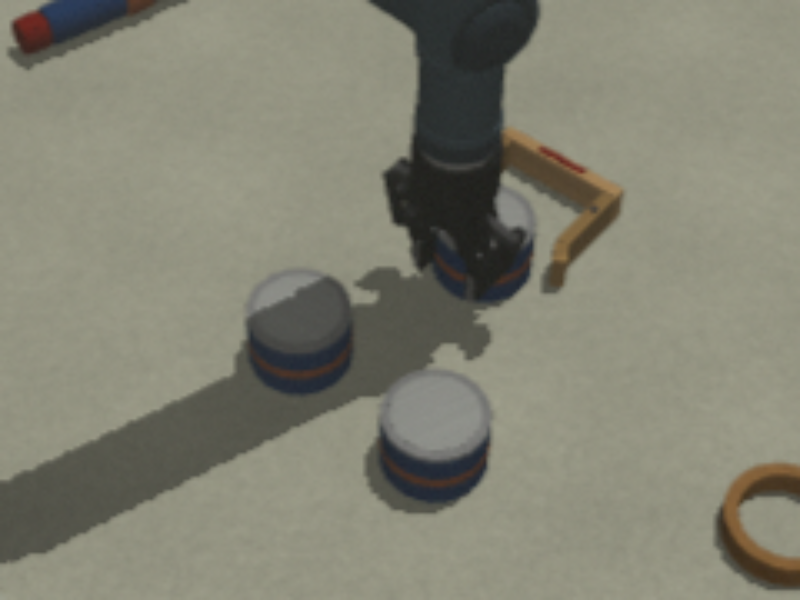

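The tin is entering the mouth, centred on the dock axis. I'll keep pushing.

Request:
{"method": "send_rows", "body": {"rows": [{"grip": 50, "x": -4, "y": 0, "z": 0, "rx": 0, "ry": 0, "rz": 0}, {"grip": 50, "x": -4, "y": 0, "z": 0, "rx": 0, "ry": 0, "rz": 0}, {"grip": 50, "x": -4, "y": 0, "z": 0, "rx": 0, "ry": 0, "rz": 0}, {"grip": 50, "x": -4, "y": 0, "z": 0, "rx": 0, "ry": 0, "rz": 0}, {"grip": 50, "x": -4, "y": 0, "z": 0, "rx": 0, "ry": 0, "rz": 0}, {"grip": 50, "x": -4, "y": 0, "z": 0, "rx": 0, "ry": 0, "rz": 0}, {"grip": 50, "x": -4, "y": 0, "z": 0, "rx": 0, "ry": 0, "rz": 0}, {"grip": 50, "x": -4, "y": 0, "z": 0, "rx": 0, "ry": 0, "rz": 0}]}}

```text
time_s: 21.45
eef_pos: [0.6051, -0.0624, 0.0192]
ee_rot: [-0.0, -0.039, 0.999, 0.0]
wrist_force: [-3.1, 0.4, -2.5]
width: 0.585
gripper_force: 1.7
```

Request:
{"method": "send_rows", "body": {"rows": [{"grip": 50, "x": -4, "y": 0, "z": 0, "rx": 0, "ry": 0, "rz": 0}, {"grip": 50, "x": -4, "y": 0, "z": 0, "rx": 0, "ry": 0, "rz": 0}, {"grip": 50, "x": -4, "y": 0, "z": 0, "rx": 0, "ry": 0, "rz": 0}, {"grip": 50, "x": -4, "y": 0, "z": 0, "rx": 0, "ry": 0, "rz": 0}, {"grip": 50, "x": -3, "y": 0, "z": 0, "rx": 0, "ry": 0, "rz": 0}, {"grip": 50, "x": -3, "y": 0, "z": 0, "rx": 0, "ry": 0, "rz": 0}, {"grip": 50, "x": -3, "y": 0, "z": 0, "rx": 0, "ry": 0, "rz": 0}, {"grip": 50, "x": -3, "y": 0, "z": 0, "rx": 0, "ry": 0, "rz": 0}]}}

```text
time_s: 22.45
eef_pos: [0.6329, -0.0603, 0.0192]
ee_rot: [-0.0, -0.039, 0.999, -0.0]
wrist_force: [-2.6, -0.4, -2.8]
width: 0.585
gripper_force: 1.7
```

```bash
python3 look.py
```

```text
[ 0.6329 -0.0603  0.0192] [-0.0001 -0.0393  0.9992 -0.    ] [-2.6137 -0.3901 -2.8437]
top 0.55 [ 436.9 -174.5] 45.0 bbox ctr [ 437.8057 -173.92  ]
side 0.95 [431.  -22.2] 46.2 bbox ctr [431.49   -22.1874]
side 0.58 [ 437.2 -177.6] 46.4 bbox ctr [ 437.1806 -177.2419]
side 0.55 [681.5 -56.8] 48.1 bbox ctr [681.4579 -69.2194]
```

Request:
{"method": "send_rows", "body": {"rows": [{"grip": 50, "x": -1.5, "y": 0, "z": 0, "rx": 0, "ry": 0, "rz": 0}, {"grip": 50, "x": -1.5, "y": 0, "z": 0, "rx": 0, "ry": 0, "rz": 0}, {"grip": 50, "x": -1, "y": 0, "z": 0, "rx": 0, "ry": 0, "rz": 0}]}}

```text
time_s: 23.02
eef_pos: [0.6365, -0.0601, 0.0195]
ee_rot: [-0.0, -0.039, 0.999, 0.0]
wrist_force: [-4.7, -0.2, 0.9]
width: 0.582
gripper_force: 2.4
```

Request:
{"method": "send_rows", "body": {"rows": [{"grip": 50, "x": -1, "y": 0, "z": 0, "rx": 0, "ry": 0, "rz": 0}, {"grip": 50, "x": -1, "y": 0, "z": 0, "rx": 0, "ry": 0, "rz": 0}]}}

```text
time_s: 23.28
eef_pos: [0.6386, -0.0599, 0.0194]
ee_rot: [-0.0, -0.039, 0.999, 0.0]
wrist_force: [-5.4, 0.1, 1.5]
width: 0.589
gripper_force: 2.5
```

Request:
{"method": "send_rows", "body": {"rows": [{"grip": 50, "x": -1, "y": 0, "z": 0, "rx": 0, "ry": 0, "rz": 0}]}}

```text
time_s: 23.4
eef_pos: [0.6397, -0.0598, 0.0195]
ee_rot: [-0.0, -0.039, 0.999, 0.0]
wrist_force: [-5.2, 0.8, 1.5]
width: 0.585
gripper_force: 2.5
```

Request:
{"method": "send_rows", "body": {"rows": [{"grip": 50, "x": -1, "y": 0, "z": 0, "rx": 0, "ry": 0, "rz": 0}]}}

```text
time_s: 23.52
eef_pos: [0.6406, -0.0597, 0.0194]
ee_rot: [-0.0, -0.039, 0.999, 0.0]
wrist_force: [-4.7, 0.3, 1.1]
width: 0.584
gripper_force: 2.5
```

Request:
{"method": "send_rows", "body": {"rows": [{"grip": 50, "x": -1, "y": 0, "z": 0, "rx": 0, "ry": 0, "rz": 0}]}}

```text
time_s: 23.65
eef_pos: [0.6416, -0.0597, 0.0195]
ee_rot: [-0.0, -0.039, 0.999, 0.0]
wrist_force: [-4.2, -0.7, 1.7]
width: 0.586
gripper_force: 2.5
```

Request:
{"method": "send_rows", "body": {"rows": [{"grip": 50, "x": -0.5, "y": 0, "z": 0, "rx": 0, "ry": 0, "rz": 0}]}}

```text
time_s: 23.78
eef_pos: [0.6422, -0.0596, 0.0194]
ee_rot: [-0.0, -0.039, 0.999, -0.0]
wrist_force: [-4.8, -1.5, 2.2]
width: 0.587
gripper_force: 2.6
```

Request:
{"method": "send_rows", "body": {"rows": [{"grip": 50, "x": -0.5, "y": 0, "z": 0, "rx": 0, "ry": 0, "rz": 0}]}}

```text
time_s: 23.9
eef_pos: [0.6425, -0.0596, 0.0194]
ee_rot: [-0.0, -0.039, 0.999, 0.0]
wrist_force: [-5.3, -0.3, 2.3]
width: 0.586
gripper_force: 2.9
```

Request:
{"method": "send_rows", "body": {"rows": [{"grip": 50, "x": -0.7, "y": 0, "z": 0, "rx": 0, "ry": 0, "rz": 0}]}}

```text
time_s: 24.02
eef_pos: [0.6425, -0.0596, 0.0193]
ee_rot: [-0.001, -0.039, 0.999, 0.0]
wrist_force: [-7.5, -0.3, 4.1]
width: 0.585
gripper_force: 3.7
```

Request:
{"method": "send_rows", "body": {"rows": [{"grip": 50, "x": -0.7, "y": 0, "z": 0, "rx": 0, "ry": 0, "rz": 0}]}}

```text
time_s: 24.15
eef_pos: [0.6425, -0.0595, 0.0193]
ee_rot: [-0.002, -0.039, 0.999, 0.0]
wrist_force: [-8.9, -0.7, 4.4]
width: 0.586
gripper_force: 4.3
```

Request:
{"method": "send_rows", "body": {"rows": [{"grip": 50, "x": -0.7, "y": 0, "z": 0, "rx": 0, "ry": 0, "rz": 0}]}}

```text
time_s: 24.28
eef_pos: [0.6426, -0.0595, 0.0192]
ee_rot: [-0.003, -0.039, 0.999, 0.0]
wrist_force: [-9.3, -0.4, 6.6]
width: 0.585
gripper_force: 5.0
```

The TCP has stopped and the force is rising, so the tin is against the back wall. I'll back off, lift clear and check.

Request:
{"method": "send_rows", "body": {"rows": [{"grip": 50, "x": 5, "y": 0, "z": 0, "rx": 0, "ry": 0, "rz": 0}, {"grip": 50, "x": 10, "y": 0, "z": 0, "rx": 0, "ry": 0, "rz": 0}, {"grip": 50, "x": 15, "y": 0, "z": 0, "rx": 0, "ry": 0, "rz": 0}, {"grip": 50, "x": 20, "y": 0, "z": 0, "rx": 0, "ry": 0, "rz": 0}, {"grip": 50, "x": 0, "y": 0, "z": -40, "rx": 0, "ry": 0, "rz": 0}, {"grip": 50, "x": 0, "y": 0, "z": -50, "rx": 0, "ry": 0, "rz": 0}, {"grip": 50, "x": 0, "y": 0, "z": -50, "rx": 0, "ry": 0, "rz": 0}, {"grip": 50, "x": 0, "y": 50, "z": -40, "rx": 0, "ry": 0, "rz": 0}, {"grip": 50, "x": 0, "y": 55, "z": 0, "rx": 0, "ry": 0, "rz": 0}, {"grip": 50, "x": 0, "y": 55, "z": 0, "rx": 0, "ry": 0, "rz": 0}, {"grip": 50, "x": 0, "y": 50, "z": 0, "rx": 0, "ry": 0, "rz": 0}, {"grip": 50, "x": 0, "y": 0, "z": 0, "rx": 0, "ry": 0, "rz": 0}]}}

```text
time_s: 25.78
eef_pos: [0.5783, 0.1534, 0.1989]
ee_rot: [0.001, -0.045, 0.999, 0.002]
wrist_force: [-0.1, 0.4, -0.4]
width: 0.583
gripper_force: 0.0
```

```bash
python3 look.py; python3 -c "
from h import *
p=shot('top');a=cv2.resize(p['image'][100:220,230:370],(400,343));q=shot('side');b=cv2.resize(q['image'][140:320,250:400],(400,480))
c=np.zeros((480,800,3),np.uint8);c[:343,:400]=a;c[:,400:]=b;cv2.imwrite('pics/end.png',c[:,:,::-1])
for p_ in (p,q):
  for n in ('clipper','tape','jar'):
    r=imaging.cut_out(p_,n)
    if r:
      P=pts(p_,r[0]['mask']);z=np.percentile(P[:,2],97);T=P[abs(P[:,2]-z)<.006];print(n,(T.min(0)+T.max(0))/2)
"
```

```text
[0.5783 0.1534 0.1989] [ 0.0014 -0.0451  0.999   0.0024] [-0.0502  0.4281 -0.3744]
top 0.95 [434.1 -19.5] 44.6 bbox ctr [434.7269 -19.3851]
top 0.67 [ 436.7 -174.5] 45.1 bbox ctr [ 437.7332 -173.7508]
top 0.62 [691. -56.] 45.2 bbox ctr [690.5572 -57.0169]
side 0.97 [ 436.6 -176. ] 46.0 bbox ctr [ 435.664  -177.1194]
side 0.82 [688.8 -59.8] 46.9 bbox ctr [689.6153 -58.0689]
side 0.58 [432.1 -21.2] 47.3 bbox ctr [431.5571 -20.175 ]
clipper [0.5674486  0.43599363 0.04779302]
tape [ 0.58131573 -0.41866664  0.02654718]
jar [0.36659422 0.42129458 0.07771382]
clipper [ 0.69112161 -0.0582178   0.03893938]
jar [0.36572051 0.4182176  0.0761559 ]
```

View pics/end.png

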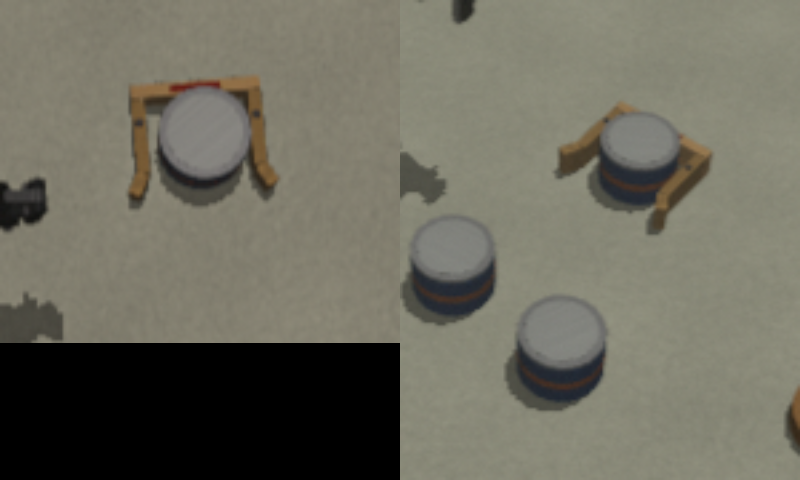

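The full tin stands upright at the back wall (left crop (205,135)). The two light tins and the bystanders haven't moved.

```bash
python3 -c "
from workcell import close_job
print(close_job())"
```

```text
the job is handed in; nothing more can be done
None
```

The left-hand tin was the full one (about 5 N to slide, so I didn't nudge the other two); it now rests against the dock's back wall, nothing else moved, and the job is handed in.

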